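# Load the second tumbler and lift the drinks carrier level

### The job

Drinks for the film: set the lidded tumbler that stands on the table upright into the empty pocket of the drinks carrier, lowering it in rather than dropping it, and let go of it. Then take the carrier by its handle, lift it about 15 cm clear of the table and finish while holding it there, level and still, with both tumblers upright in their pockets. Leave the snack bowl, the remote and the coasters alone.

Things in the scene. Friction and masses are not known exactly. Their poses are not given: they have to be found in the camera images.
- table_tumbler_mid (a point): Centre (half-way up) of the loose lidded steel tumbler standing on the table: plain upright cylinder, diameter 60 mm, height 120 mm (the top 12 mm is a black lid of 57 mm diameter), 0.18 to 0.28 kg. z is up along its axis.
- loaded_tumbler_mid (a point): Centre (half-way up) of the second, identical tumbler (60 mm diameter, 120 mm high), which already stands in the other pocket of the carrier at the start.
- empty_pocket (a point): Centre of the inner floor of the carrier's empty pocket: square, 68 by 68 mm inside, 36 mm deep, walls 5 mm. Carrier's axes: x across it (the handle's thin direction), y along its length from the full pocket to this one, z up. The full pocket's centre is 170 mm away along -y, the handle's centre 85 mm along -y and 157 mm up. A tumbler that is fully down has its centre 60 mm above this point.
- handle_mid (a point): Centre of the carrier's handle: a wooden grip bar over the carrier's middle, 62 mm long (y, along the carrier), 14 mm thick (x), 24 mm tall (z), its centre 165 mm above the carrier's underside. Two 12 mm steel posts hold it up from below, 24 mm either side of the middle along y. Its underside is 25 mm above the tops of seated tumblers. Axes as the carrier's.
- caddy: The whole carrier: a loose dark wooden drinks caddy, 78 mm wide (x), 248 mm long (y), 44 mm high without its handle, 0.32 kg empty, flat on the table at any yaw, a square pocket at each end, its pocket floors 8 mm above its underside. Origin at the centre of its underside (height 0 on the table); axes as for the empty pocket.
- caddy_handle: The handle's grip bar, fixed to the carrier (same place and axes as the point at the handle's centre).
- table_tumbler: The loose tumbler; origin at the centre of its underside.
- snack_bowl: Bystander: white bowl, 130 mm across, 55 mm high, on the far side of the table; origin at the centre of its underside.
- remote: Bystander: black remote control lying flat, 44 by 165 by 18 mm (x, y, z), on the far side of the table; origin at the centre of its underside.
- coasters: Bystander: stack of round coasters, 84 mm across, 24 mm high, near the robot's base; origin at the centre of its underside.
Mind the look-alikes: they are no part of the job. Leave any turquoise look-alike of the table_tumbler alone.

How it is judged (in metres and radians):
On the way:
1. the table's tumbler stands in the empty pocket, let go of, with the carrier still on the table (x of table_tumbler_mid in the frame of empty_pocket between -0.009 and 0.009 m and y of table_tumbler_mid in the frame of empty_pocket between -0.009 and 0.009 m and z of table_tumbler_mid in the frame of empty_pocket between 0.05 and 0.066 m and angle between table_tumbler_mid's own z axis and vertical below 0.12 rad and contact force between the fingers and table_tumbler below 0.1 N and height (world z) of caddy below 0.01 m), for 0.2 s.
At the end, for the whole second after the job is handed in: The carrier hangs from the gripper by its handle, its underside more than 100 mm above the table, tilted less than 0.12 rad, moving slower than 0.03 m/s and 0.15 rad/s, and both tumblers stand in their pockets (within 9 mm of centre, fully down within 6 mm, tilted less than 0.2 rad) (height (world z) of caddy above 0.1 m and angle between caddy's own z axis and vertical below 0.12 rad and linear speed of caddy below 0.03 m/s and angular speed of caddy below 0.15 rad/s and contact force between the fingers and caddy_handle above 2 N and x of table_tumbler_mid in the frame of empty_pocket between -0.009 and 0.009 m and y of table_tumbler_mid in the frame of empty_pocket between -0.009 and 0.009 m and z of table_tumbler_mid in the frame of empty_pocket between 0.05 and 0.066 m and y of loaded_tumbler_mid in the frame of empty_pocket between -0.179 and -0.161 m and x of loaded_tumbler_mid in the frame of empty_pocket between -0.009 and 0.009 m and z of loaded_tumbler_mid in the frame of empty_pocket between 0.05 and 0.066 m and angle between each of table_tumbler_mid, loaded_tumbler_mid's own z axis and vertical below 0.2 rad); the arm keeps its last pose, push and grip.
It fails at once if a tumbler tipped over (angle between any of table_tumbler_mid, loaded_tumbler_mid's own z axis and vertical above 0.6 rad).
It fails at once if the carrier tipped steeply (angle between caddy's own z axis and vertical above 0.4 rad).
It fails at once if the tumbler dropped (linear speed of table_tumbler above 0.6 m/s and contact force between the fingers and table_tumbler below 0.05 N and contact force between table_tumbler and caddy below 0.05 N).
It fails at once if a bystander (bowl, remote or coasters) moved by more than 30 mm (distance of any of snack_bowl, remote, coasters from where it was at the start of the episode above 0.03 m).
It also fails if it takes over 64 s, if anything falls off the work surface, if the arm or the gripper's body presses on something with over 40 N, if the wrist force passes 120 N, or if a joint passes its speed limit or range.

### The arm

A 6-joint arm with a two-finger parallel gripper is mounted at the origin on the work surface. World frame = base frame: x ahead of the robot, y to its left, z up, the work surface at z = 0. Lengths are in mm, angles in rad, forces in N, time in s.
With the tool pointing down it reaches from about 275 to 1000 mm from the base axis. Payload 8.4 kg.
Tool frame: the origin (TCP) lies at the very end of the fingers, on their centre line; the grasp point (between the pads) lies 19 mm behind it (r.tcp_to_grasp is the distance from the TCP to the grasp point, in mm); z points along the fingers, y is the line along which they close (so a half turn about z gives the same grasp; the last joint's range is limited). The gripper opens to 85 mm and grips with 20 to 120 N. Pads are 22 mm wide; open, the fingers measure 114 mm over their backs; the gripper's body (76 mm by 85 mm) begins 54 mm behind the grasp point. The pads swing forward as they close: fully open they stand 13 mm farther back than shut.
Start: joints at [1.303, 0.353, 1.633, -0, 1.155, -0.002], TCP at [164.174, 603.054, 231.281] pointing down, gripper open.
Joint ranges: [-2.63, 2.63], [-0.92, 2.1], [0.06, 2.66], [-1.3, 4.44], [0, 2.69], [-3.02, 3.02]. Speed limits (rad/s): [2.22, 2.22, 2.79, 3.14, 3.14, 3.14].

### API

Orientations are given as [roll, pitch, yaw] about the fixed x, y, z axes, in that order (R = Rz(yaw) Ry(pitch) Rx(roll)).
In Python, from rig import r gives the robot as it stands. The module is installed in compiled form; this text tells all that it offers.
- The arm moves only by the tool play_rows, never from a script. Its argument "rows" is a list of rows, each an object with "dp": the shift along the tool's x, y, z in units of 40 mm (1.0 is 40 mm), a list of three; "turn": the turn, a rotation vector about the tool's x, y, z in units of 6 degrees (1.0 is 6 degrees), a list of three; "fingers": the closure, from 0 (fully open) to 1 (shut). In form: [{"dp": [tx, ty, tz], "turn": [wx, wy, wz], "fingers": fingers}, ...]. A call has 1 to 5 rows; each row shifts and turns the commanded pose from where the row before left it, along the tool's axes as they then stand; what a row does not reach is not made up. A row lasts 1/12 s, in which the tool goes at most 41.7 mm and 7.16 degrees, less where a joint would pass 70% of its speed; a pose out of reach is approached as far as the arm can. A call is refused whole if a number of a shift passes 1 or a number of a turn 1, either way. A call with a gripper value outside its range is refused whole. The fingers move at their own pace and stop on an object; "force" is the grip in N (left out, the last holds). Time passes only in rows, so rows that do not move let the fingers close. It gives the time, the measured TCP pose, the force, the opening and the grip force at its end, in the units of the state.
- r.sense(): the state, without advancing time (a new reading comes with each control period).
- r.grab_frame(name): name is "scene" or "top"; returns a dict with "pixels" (384x512x3 uint8, red, green, blue), "fx", "fy", "cx", "cy" (pixels), "pose" (4x4, takes a point from camera to world coordinates). Camera axes: x right, y down, z forward; pixel columns grow to the right and rows downward; lengths in mm; the calibration is good to about 2 mm. A picture is of the moment at which its call begins. There is no depth.
- r.sign_off(): hands the job in; it is judged then, once.
The state is a dict: "clock": time; "qpos": joint angles; "qvel": joint speeds; "joint_efforts": joint torques, N m; "eef_pos": TCP position; "tcp_rot": TCP orientation; "contact_force": force on the tool from outside, world axes, zero at the start; "wrist_torque": the same for the moment, N m; "opening": opening from 0.0 (shut) to 1.0 (fully open); "grasp_force": force on a finger pad.
Only numpy, scipy, OpenCV 4.12 (cv2) and the standard library are available. Lean on these libraries where they do the work, as an engineer would, in place of code of your own. Each camera call takes 0.05 s, during which the arm holds its last target. There are 200 camera calls.

## Working session

There is one attempt and no reset: what is moved stays moved. The work goes in short steps, Python scripts to look and compute and a tool call to move; the robot and the scene stay as the last step left them, time stands still between calls to the robot, and variables do not carry over. Pictures are saved under pics/ and viewed, at most 10 in all, crops included, and the job is handed in when it is done.

Besides the shell and the picture viewer there is one more tool, called after "Request:" as name(argument=value, ...), one argument or row to a line, values as JSON. play_rows: Moves the arm, as the interface text tells. Its arguments: {"type":"object","properties":{"rows":{"type":"array"},"force":{"type":"number"}},"required":["rows"]}

```bash
mkdir -p pics; cat > h.py <<'E'
from rig import r
import numpy as np, cv2
def grab(n,f=None):
    g=r.grab_frame(n)
    if f: cv2.imwrite('pics/'+f,g['pixels'][:,:,::-1])
    return g
def ray(g,u,v):
    T=np.array(g['pose']);d=T[:3,:3]@np.array([(u-g['cx'])/g['fx'],(v-g['cy'])/g['fy'],1]);return T[:3,3],d
def onz(g,u,v,z):
    o,d=ray(g,u,v);return o+d*(z-o[2])/d[2]
def proj(g,p):
    T=np.array(g['pose']);c=T[:3,:3].T@(np.array(p)-T[:3,3]);return c[0]/c[2]*g['fx']+g['cx'],c[1]/c[2]*g['fy']+g['cy']
E
python3 - <<'E'
from h import *
a=grab('scene','s0.png');b=grab('top','t0.png')
print(np.round(a['pose'],2),a['fx'],np.round(b['pose'],2),b['fx'],b['cx'],b['cy']);print(r.sense())
E
```

```text
[[ 7.5000e-01  3.8000e-01 -5.4000e-01  9.9244e+02]
 [ 6.6000e-01 -4.4000e-01  6.1000e-01 -4.9064e+02]
 [-1.0000e-02 -8.2000e-01 -5.8000e-01  5.6368e+02]
 [ 0.0000e+00  0.0000e+00  0.0000e+00  1.0000e+00]] 351.90410601823163 [[-1.00000e-02 -9.90000e-01  1.70000e-01  3.85800e+02]
 [-1.00000e+00  2.00000e-02  2.00000e-02 -3.53000e+01]
 [-2.00000e-02 -1.70000e-01 -9.90000e-01  1.11598e+03]
 [ 0.00000e+00  0.00000e+00  0.00000e+00  1.00000e+00]] 494.6477797343798 254.12575297194005 189.04458258824164
{'clock': 0.1, 'qpos': array([ 1.30258198e+00,  3.53624089e-01,  1.63406096e+00, -4.92181796e-06,
        1.15522390e+00, -2.39569641e-03]), 'qvel': array([ 0.00050323, -0.00098428, -0.00168299,  0.00058912, -0.00058947,
       -0.0018969 ]), 'joint_efforts': array([ 1.78250360e-03, -6.06356263e+01, -3.42821395e+01,  5.39440646e-05,
        3.95593568e-03,  6.82258064e-05]), 'eef_pos': array([164.06952581, 602.62539069, 230.60802469]), 'tcp_rot': array([-3.14027635e+00,  1.34682930e-06,  2.87577600e+00]), 'contact_force': array([ 0.12702577,  0.55902706, -0.02929646]), 'wrist_torque': array([-0.02901435,  0.00140449,  0.04564103]), 'grasp_force': 0.0, 'opening': 1.0015487764207225}
```

View pics/s0.png

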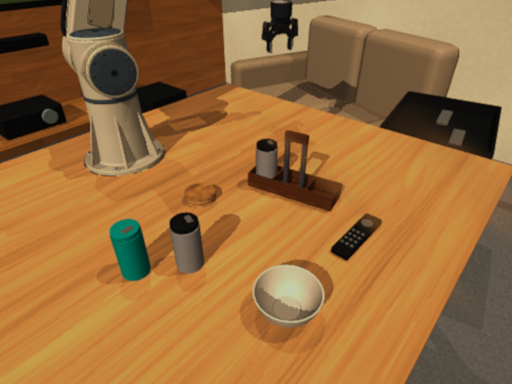

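View pics/t0.png

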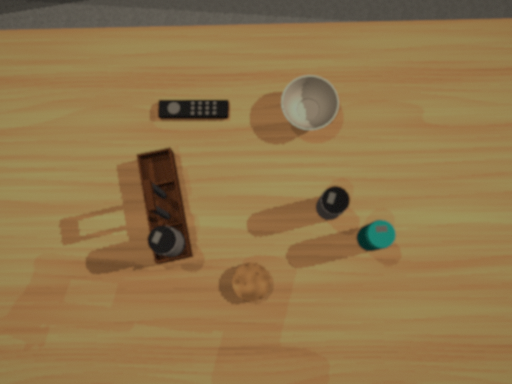

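The top view shows three cylinders. The grey one with a black lid is at (333,202), a turquoise one is at (377,235), and a grey one already sits in the carrier at (163,240). The loose grey one fits the description: plain steel, black lid, on the table. The empty pocket is the upper end of the carrier, near (156,163). I'll measure these and confirm the tumbler in a crop.

```bash
python3 - <<'E'
from h import *
b=grab('top');im=b['pixels'];a=grab('scene')
g=im.max(2)
# black lid of loose tumbler
def blob(m,x0,x1,y0,y1,k=0):
    z=np.zeros_like(m,np.uint8);z[y0:y1,x0:x1]=m[y0:y1,x0:x1]
    c=max(cv2.findContours(z,0,2)[0],key=cv2.contourArea);return c
c=blob(g<60,305,355,180,225);(u,v),rad=cv2.minEnclosingCircle(c);print('lid',u,v,rad,onz(b,u,v,120))
hsv=cv2.cvtColor(im,cv2.COLOR_RGB2HSV)
for p in [(156,163),(140,160),(175,200),(120,215),(250,300),(333,202),(329,210),(188,240)]: print(p,im[p[1],p[0]],hsv[p[1],p[0]])
ai=a['pixels']
for p in [(186,222),(188,250)]: print(p,ai[p[1],p[0]])
m=(g<115)
c=blob(m,130,200,140,270);rc=cv2.minAreaRect(c);print(rc,cv2.contourArea(c))
crop=lambda i,x0,x1,y0,y1,s:cv2.resize(i[y0:y1,x0:x1,::-1],None,fx=s,fy=s,interpolation=2)
o=im.copy();cv2.drawContours(o,[c],-1,(0,255,0),1)
cv2.imwrite('pics/c1.png',cv2.hconcat([crop(o,120,220,140,270,4),crop(im,310,410,160,290,4)]))
E
```

```text
lid 332.2872314453125 202.7127685546875 16.804203033447266 [ 525.05021183 -171.86597408  120.        ]
(156, 163) [63 33 17] [ 10 186  63]
(140, 160) [64 35 22] [  9 167  64]
(175, 200) [62 33 15] [ 11 193  62]
(120, 215) [158 142  88] [ 23 113 158]
(250, 300) [124  85  48] [ 15 156 124]
(333, 202) [62 57 50] [18 49 62]
(329, 210) [26 25 22] [23 39 26]
(188, 240) [73 44 26] [ 11 164  73]
(186, 222) [30 27 22]
(188, 250) [109  93  80]
((161.93585205078125, 205.8245391845703), (112.53887176513672, 42.693511962890625), 79.3803482055664) 4171.5
```

View pics/c1.png

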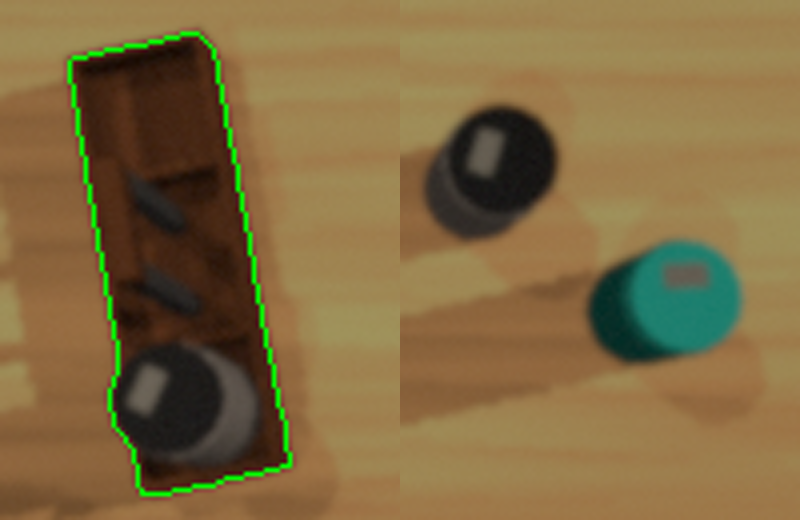

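The crop confirms the target: black lid at about (336,200), steel sides, with the turquoise look-alike beside it. The carrier outline is clean, apart from a bulge from the loaded tumbler. Its left edge is the rim (z=44) and its right edge is the base (z=0).

```bash
python3 - <<'E'
from h import *
b=grab('top');a=grab('scene')
ax=lambda p,z:onz(b,*p,z)[:2]
TL=ax((137.5,154.5),44);TR=ax((170,148),44);BL=ax((155,263.7),44);BR0=ax((193,256.3),0);RT0=ax((173.5,152),0);
TL2=TL
y=(TL-BL);L=np.linalg.norm(y);y/=L;n=np.array([y[1],-y[0]])
print('L',L,'yaw y',np.arctan2(y[1],y[0]), 'widths',(BR0-BL)@n,(TR-TL)@n,(RT0-TL)@n, 'along',(BR0-BL)@y,(TR-TL)@y)
y2=(RT0-BR0);print('right edge yaw',np.arctan2(y2[1],y2[0]))
c=(TL+BL)/2+n*39;P=c+y*85;print('c',c,'pocket',P,'full',c-y*85)
for q in (ax((336,200),120),):
  print('tumbler',q)
# markers for check
from math import cos,sin
yaw=np.arctan2(y[1],y[0])
oa=cv2.cvtColor(a['pixels'],4);ob=cv2.cvtColor(b['pixels'],4)
oa=cv2.resize(oa,None,fx=3,fy=3);ob=cv2.resize(ob,None,fx=3,fy=3)
def poly(pts,col):
  for g,o in((a,oa),(b,ob)):
    cv2.polylines(o,[np.int32([[3*u+1,3*v+1] for u,v in (proj(g,p) for p in pts)])],True,col,1)
for z in(0,44): poly([[*(c+n*39*i+y*124*j),z] for i,j in((1,1),(1,-1),(-1,-1),(-1,1))],(0,255,0))
poly([[*(c+n*7*i+y*31*j),177] for i,j in((1,1),(1,-1),(-1,-1),(-1,1))],(0,255,255))
t=np.linspace(0,6.283,40)
def circ(q,r,z,col): poly([[q[0]+r*cos(k),q[1]+r*sin(k),z] for k in t],col)
circ(q,28.5,120,(0,0,255));circ(q,30,0,(0,0,255));circ(c-y*85,28.5,128,(255,255,0))
cv2.imwrite('pics/c2.png',cv2.hconcat([oa[120*3:290*3,160*3:350*3][:510,:570]]))
cv2.imwrite('pics/c3.png',cv2.hconcat([ob[420:800,390:630],ob[420:800,900:1100]]))
E
```

```text
L 246.3618406595762 yaw y 0.18240339703681308 widths 77.24013221406193 74.07095876589214 74.09427783207441 along 2.357723737867092 0.24339163552501492
right edge yaw 0.19519107141829287
c [537.06340513 187.26312919] pocket [620.6533038  202.68158699] full [453.47350646 171.8446714 ]
tumbler [ 530.48724967 -179.57815473]
```

View pics/c2.png

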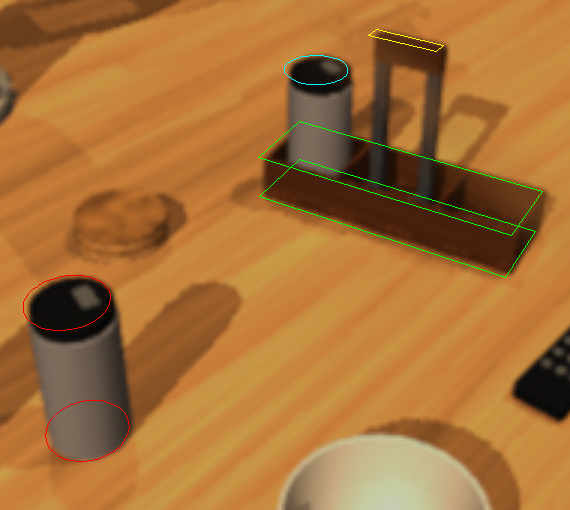

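View pics/c3.png

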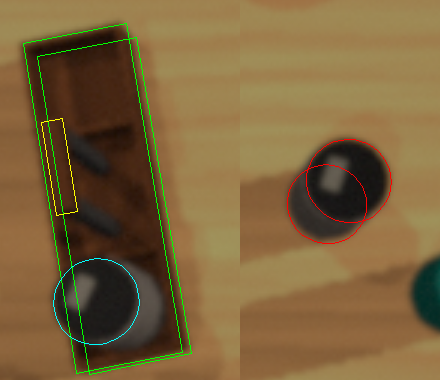

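The top-view fit is good. The scene view is offset by only 2 to 3 mm, which is within calibration, so I'll use the average. Tumbler ≈ (531.5,-178.5), pocket ≈ (621.5,204), carrier yaw ≈ 0.187. First I turn the tool to yaw 3.329 so the fingers close across the carrier.

Request:
play_rows(
  rows=[
    {"dp": [0, 0, 0], "turn": [0, 0, -0.865], "fingers": 0},
    {"dp": [0, 0, 0], "turn": [0, 0, -0.865], "fingers": 0},
    {"dp": [0, 0, 0], "turn": [0, 0, -0.865], "fingers": 0},
    {"dp": [0, 0, 0], "turn": [0, 0, -0.865], "fingers": 0},
    {"dp": [0, 0, 0], "turn": [0, 0, -0.865], "fingers": 0},
  ],
  force=40,
)

```text
clock: 0.72
eef_pos: [164.2, 603.0, 231.2]
tcp_rot: [-3.141, -0.0, -2.95]
contact_force: [-0.4, 0.4, -0.3]
opening: 1.0
grasp_force: 0.0
```

Request:
play_rows(
  rows=[
    {"dp": [-0.216, -0.835, 0], "turn": [0, 0, 0], "fingers": 0},
    {"dp": [-0.216, -0.835, 0], "turn": [0, 0, 0], "fingers": 0},
    {"dp": [-0.216, -0.835, 0], "turn": [0, 0, 0], "fingers": 0},
    {"dp": [-0.216, -0.835, 0], "turn": [0, 0, 0], "fingers": 0},
    {"dp": [-0.216, -0.835, 0], "turn": [0, 0, 0], "fingers": 0},
  ],
)

```text
clock: 1.13
eef_pos: [238.0, 445.5, 231.2]
tcp_rot: [-3.142, 0.0, -2.954]
contact_force: [-0.3, -0.8, 0.1]
opening: 1.0
grasp_force: 0.0
```

Request:
play_rows(
  rows=[
    {"dp": [-0.216, -0.835, 0], "turn": [0, 0, 0], "fingers": 0},
    {"dp": [-0.216, -0.835, 0], "turn": [0, 0, 0], "fingers": 0},
    {"dp": [-0.216, -0.835, 0], "turn": [0, 0, 0], "fingers": 0},
    {"dp": [-0.216, -0.835, 0], "turn": [0, 0, 0], "fingers": 0},
    {"dp": [-0.216, -0.835, 0], "turn": [0, 0, 0], "fingers": 0},
  ],
)

```text
clock: 1.55
eef_pos: [311.6, 289.5, 231.4]
tcp_rot: [3.141, 0.001, -2.954]
contact_force: [0.7, 0.8, 0.0]
opening: 0.999
grasp_force: 0.0
```

Request:
play_rows(
  rows=[
    {"dp": [-0.216, -0.835, 0], "turn": [0, 0, 0], "fingers": 0},
    {"dp": [-0.216, -0.835, 0], "turn": [0, 0, 0], "fingers": 0},
    {"dp": [-0.216, -0.835, 0], "turn": [0, 0, 0], "fingers": 0},
    {"dp": [-0.216, -0.835, 0], "turn": [0, 0, 0], "fingers": 0},
    {"dp": [-0.216, -0.835, 0], "turn": [0, 0, 0], "fingers": 0},
  ],
)

```text
clock: 1.97
eef_pos: [385.1, 133.3, 231.6]
tcp_rot: [3.141, 0.001, -2.954]
contact_force: [0.9, 0.8, -0.3]
opening: 1.001
grasp_force: 0.0
```

Request:
play_rows(
  rows=[
    {"dp": [-0.216, -0.835, 0], "turn": [0, 0, 0], "fingers": 0},
    {"dp": [-0.216, -0.835, 0], "turn": [0, 0, 0], "fingers": 0},
    {"dp": [-0.216, -0.835, 0], "turn": [0, 0, 0], "fingers": 0},
    {"dp": [-0.216, -0.835, 0], "turn": [0, 0, 0], "fingers": 0},
    {"dp": [-0.216, -0.835, 0], "turn": [0, 0, 0], "fingers": 0},
  ],
)

```text
clock: 2.38
eef_pos: [458.7, -22.9, 231.5]
tcp_rot: [-3.142, 0.001, -2.955]
contact_force: [0.3, 1.1, 1.4]
opening: 1.001
grasp_force: 0.0
```

Request:
play_rows(
  rows=[
    {"dp": [-0.216, -0.835, 0], "turn": [0, 0, 0], "fingers": 0},
    {"dp": [-0.216, -0.835, 0], "turn": [0, 0, 0], "fingers": 0},
    {"dp": [-0.216, -0.835, 0], "turn": [0, 0, 0], "fingers": 0},
    {"dp": [-0.216, -0.835, 0], "turn": [0, 0, 0], "fingers": 0},
    {"dp": [-0.216, -0.835, 0], "turn": [0, 0, 0], "fingers": 0},
  ],
)

```text
clock: 2.8
eef_pos: [532.1, -179.0, 231.3]
tcp_rot: [-3.142, 0.0, -2.955]
contact_force: [0.4, 0.1, 0.6]
opening: 1.0
grasp_force: 0.0
```

Request:
play_rows(
  rows=[
    {"dp": [0, 0, 0], "turn": [0, 0, 0], "fingers": 0},
    {"dp": [0, 0, 0], "turn": [0, 0, 0], "fingers": 0},
    {"dp": [0, 0, 0], "turn": [0, 0, 0], "fingers": 0},
  ],
)

```text
clock: 3.05
eef_pos: [531.2, -177.0, 230.9]
tcp_rot: [3.141, -0.001, -2.955]
contact_force: [-0.2, 0.8, -0.4]
opening: 1.001
grasp_force: 0.0
```

Request:
play_rows(
  rows=[
    {"dp": [0, 0, 0.815], "turn": [0, 0, 0], "fingers": 0},
    {"dp": [0, 0, 0.815], "turn": [0, 0, 0], "fingers": 0},
    {"dp": [0, 0, 0.815], "turn": [0, 0, 0], "fingers": 0},
    {"dp": [0, 0, 0.815], "turn": [0, 0, 0], "fingers": 0},
    {"dp": [0, 0, 0.815], "turn": [0, 0, 0], "fingers": 0},
  ],
)

```text
clock: 3.47
eef_pos: [531.3, -175.7, 67.4]
tcp_rot: [-3.142, 0.0, -2.953]
contact_force: [0.8, 0.2, -0.4]
opening: 1.0
grasp_force: 0.0
```

Request:
play_rows(
  rows=[
    {"dp": [0, 0, 0], "turn": [0, 0, 0], "fingers": 0.15},
    {"dp": [0, 0, 0], "turn": [0, 0, 0], "fingers": 0.25},
    {"dp": [0, 0, 0], "turn": [0, 0, 0], "fingers": 0.4},
    {"dp": [0, 0, 0], "turn": [0, 0, 0], "fingers": 0.5},
    {"dp": [0, 0, 0], "turn": [0, 0, 0], "fingers": 0.5},
  ],
  force=40,
)

```text
clock: 3.88
eef_pos: [532.9, -177.4, 70.3]
tcp_rot: [-3.14, 0.003, -2.954]
contact_force: [-0.9, -0.2, -2.5]
opening: 0.696
grasp_force: 44.9
```

Request:
play_rows(
  rows=[
    {"dp": [0, 0, 0], "turn": [0, 0, 0], "fingers": 1},
    {"dp": [0, 0, 0], "turn": [0, 0, 0], "fingers": 1},
    {"dp": [0, 0, 0], "turn": [0, 0, 0], "fingers": 1},
  ],
)

```text
clock: 4.13
eef_pos: [532.2, -177.4, 69.1]
tcp_rot: [-3.141, 0.001, -2.955]
contact_force: [-0.9, 0.6, 4.2]
opening: 0.695
grasp_force: 45.4
```

Request:
play_rows(
  rows=[
    {"dp": [0, 0, -0.4], "turn": [0, 0, 0], "fingers": 1},
    {"dp": [0, 0, -0.8], "turn": [0, 0, 0], "fingers": 1},
    {"dp": [0, 0, -1], "turn": [0, 0, 0], "fingers": 1},
    {"dp": [0, 0, -1], "turn": [0, 0, 0], "fingers": 1},
    {"dp": [0, 0, -0.8], "turn": [0, 0, 0], "fingers": 1},
  ],
)

```text
clock: 4.55
eef_pos: [532.0, -177.3, 231.2]
tcp_rot: [-3.141, 0.001, -2.955]
contact_force: [2.0, -0.9, -2.1]
opening: 0.692
grasp_force: 45.0
```

Request:
play_rows(
  rows=[
    {"dp": [-0.266, 0.597, 0], "turn": [0, 0, 0], "fingers": 1},
    {"dp": [-0.266, 0.597, 0], "turn": [0, 0, 0], "fingers": 1},
    {"dp": [-0.266, 0.597, 0], "turn": [0, 0, 0], "fingers": 1},
    {"dp": [-0.266, 0.597, 0], "turn": [0, 0, 0], "fingers": 1},
    {"dp": [-0.266, 0.597, 0], "turn": [0, 0, 0], "fingers": 1},
  ],
)

```text
clock: 4.97
eef_pos: [561.7, -48.9, 228.5]
tcp_rot: [3.142, 0.0, -2.955]
contact_force: [0.7, -0.6, -2.0]
opening: 0.692
grasp_force: 45.3
```

Request:
play_rows(
  rows=[
    {"dp": [-0.266, 0.597, 0], "turn": [0, 0, 0], "fingers": 1},
    {"dp": [-0.266, 0.597, 0], "turn": [0, 0, 0], "fingers": 1},
    {"dp": [-0.266, 0.597, 0], "turn": [0, 0, 0], "fingers": 1},
    {"dp": [-0.266, 0.597, 0], "turn": [0, 0, 0], "fingers": 1},
    {"dp": [-0.266, 0.597, 0], "turn": [0, 0, 0], "fingers": 1},
  ],
)

```text
clock: 5.38
eef_pos: [591.8, 78.4, 228.3]
tcp_rot: [-3.142, -0.0, -2.955]
contact_force: [0.2, -0.5, -2.0]
opening: 0.69
grasp_force: 45.3
```

Request:
play_rows(
  rows=[
    {"dp": [-0.266, 0.597, 0], "turn": [0, 0, 0], "fingers": 1},
    {"dp": [-0.266, 0.597, 0], "turn": [0, 0, 0], "fingers": 1},
    {"dp": [-0.266, 0.597, 0], "turn": [0, 0, 0], "fingers": 1},
    {"dp": [-0.266, 0.597, 0], "turn": [0, 0, 0], "fingers": 1},
    {"dp": [-0.266, 0.597, 0], "turn": [0, 0, 0], "fingers": 1},
  ],
)

```text
clock: 5.8
eef_pos: [621.8, 205.7, 228.2]
tcp_rot: [-3.142, -0.0, -2.955]
contact_force: [-0.5, 1.2, -2.6]
opening: 0.69
grasp_force: 45.3
```

Request:
play_rows(
  rows=[
    {"dp": [0, 0, 0.6], "turn": [0, 0, 0], "fingers": 1},
    {"dp": [0, 0, 0.8], "turn": [0, 0, 0], "fingers": 1},
    {"dp": [0, 0, 0.6], "turn": [0, 0, 0], "fingers": 1},
    {"dp": [0, 0, 0], "turn": [0, 0, 0], "fingers": 1},
    {"dp": [0, 0, 0], "turn": [0, 0, 0], "fingers": 1},
  ],
)

```text
clock: 6.22
eef_pos: [620.9, 204.1, 147.3]
tcp_rot: [-3.141, -0.003, -2.955]
contact_force: [0.7, -0.3, -1.4]
opening: 0.694
grasp_force: 45.0
```

```bash
python3 - <<'E'
from h import *
b=grab('top');a=grab('scene');print(r.sense()['eef_pos'])
c=np.array([538,188.3]);yaw=.187;y=np.array([np.cos(yaw),np.sin(yaw)]);n=np.array([y[1],-y[0]])
oa=cv2.resize(cv2.cvtColor(a['pixels'],4),None,fx=5,fy=5,interpolation=2);ob=cv2.resize(cv2.cvtColor(b['pixels'],4),None,fx=5,fy=5,interpolation=2)
def poly(pts,col):
  for g,o in((a,oa),(b,ob)):
    cv2.polylines(o,[np.int32([[5*u+2,5*v+2] for u,v in (proj(g,p) for p in pts)])],True,col,1)
for z in(44,): poly([[*(c+n*39*i+y*124*j),z] for i,j in((1,1),(1,-1),(-1,-1),(-1,1))],(0,255,0))
q=r.sense()['eef_pos'][:2];zb=r.sense()['eef_pos'][2]-69
poly([[q[0]+30*np.cos(k),q[1]+30*np.sin(k),zb] for k in np.linspace(0,6.28,40)],(0,0,255))
cv2.imwrite('pics/d1.png',cv2.hconcat([oa[125*5:215*5,245*5:345*5],ob[140*5:230*5,130*5:190*5]]))
E
```

```text
[622.95461416 204.61451348 149.98957238]
```

View pics/d1.png

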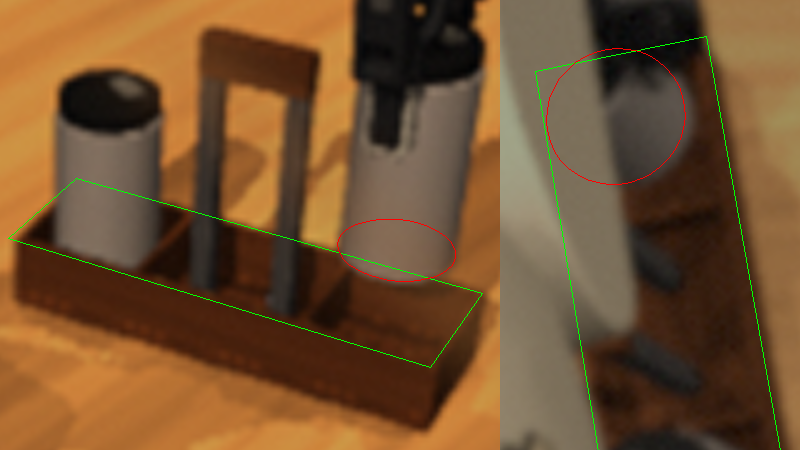

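```bash
python3 - <<'E'
from h import *
b=grab('top');G=cv2.imread('pics/t0.png')[:,:,1].astype(float)
now=b['pixels'].astype(float)[:,:,1]
s=r.sense()['eef_pos'];print(s)
yaw=.187;y=np.array([np.cos(yaw),np.sin(yaw)]);n=np.array([y[1],-y[0]])
def cross(row,x0,x1,th):
    xs=np.arange(x0,x1);f=row[x0:x1]
    for i in range(len(f)-1):
        if (f[i]-th)*(f[i+1]-th)<0: return xs[i]+(th-f[i])/(f[i+1]-f[i])
L=[];R=[]
for v in range(165,222,4):
    l=cross(G[v],125,160,65);x=170+int((v-152)*.187)
    rr=cross(G[v],x-3,x+14,65)
    if l: L.append(onz(b,l,v,44)[:2])
    if rr: R.append(onz(b,rr,v,0)[:2])
L=np.array(L);R=np.array(R);print('lat left',np.round(L@n,1),'right',np.round(R@n,1),'tcp lat',s[:2]@n,'c model',np.array([538,188.3])@n)
for v in range(155,180,4): print(v,b['pixels'][v,155:182,:].max(1))
E
```

```text
[623.21623625 204.70226093 150.40855723]
lat left [-124.5 -124.8 -124.7 -124.6 -124.8 -124.5 -124.2 -124.5 -124.8 -123.9
 -124.1 -124.1] right [-49.7 -49.3 -49.6 -49.5 -49.  -49.2 -49.2 -49.2 -48.8 -48.8 -49.  -49.
 -49.1 -49.2 -49.5] tcp lat -85.27016207764783 c model -84.99657578939278
155 [ 68  60  56  48  44  50  66  76  83  83  76  63  51  48  62  71  69  66
  81 110 132 142 147 150 157 157 159]
159 [ 81  82  82  84  84  85  88  90  93  93  93  89  77  64  60  66  73  72
  72  93 122 140 148 149 150 155 158]
163 [ 74  76  77  79  81  83  84  86  88  89  90  89  81  69  61  58  61  61
  67  76 102 131 147 152 153 155 157]
167 [ 65  70  71  72  73  75  79  81  81  83  81  73  64  56  48  51  53  61
  65  63  77 105 127 139 143 142 146]
171 [ 60  62  64  66  67  69  71  70  68  61  59  53  53  51  51  52  53  58
  66  65  64  85 116 139 147 148 149]
175 [ 60  58  58  62  61  61  57  56  54  51  53  54  55  54  55  54  54  54
  59  62  64  70  93 122 139 144 146]
179 [ 73  65  64  60  56  51  53  53  55  56  57  56  53  55  56  60  57  56
  56  59  64  64  72  99 124 139 144]
```

```bash
python3 - <<'E'
from h import *
a=grab('scene');b=grab('top');s=r.sense()['eef_pos'];P=a['pixels'].astype(int)
for v in (160,165,170): print(v,[tuple(P[v,u]) for u in range(310,318)],[tuple(P[v,u]) for u in range(333,342)])
for z in (90,110,130): print(z,proj(a,[s[0],s[1],z]),proj(a,[s[0]+30*.63,s[1]+30*.77,z]),proj(a,[s[0]-30*.63,s[1]-30*.77,z]))
for uv in ((331.4,200.2),(247.8,173.6),(342.4,184.4)): print(uv,onz(a,*uv,44))
i=cv2.resize(cv2.cvtColor(a['pixels'],4)[155:217,300:350],None,fx=9,fy=9,interpolation=2)
cv2.imwrite('pics/e1.png',i)
print(onz(b,168,163,81), s)
E
```

```text
160 [(np.int64(186), np.int64(132), np.int64(62)), (np.int64(193), np.int64(139), np.int64(65)), (np.int64(195), np.int64(138), np.int64(64)), (np.int64(194), np.int64(135), np.int64(62)), (np.int64(157), np.int64(110), np.int64(59)), (np.int64(108), np.int64(81), np.int64(59)), (np.int64(103), np.int64(83), np.int64(65)), (np.int64(111), np.int64(89), np.int64(72))] [(np.int64(111), np.int64(95), np.int64(81)), (np.int64(107), np.int64(91), np.int64(77)), (np.int64(101), np.int64(86), np.int64(74)), (np.int64(93), np.int64(80), np.int64(68)), (np.int64(80), np.int64(68), np.int64(59)), (np.int64(80), np.int64(63), np.int64(49)), (np.int64(123), np.int64(76), np.int64(41)), (np.int64(151), np.int64(90), np.int64(42)), (np.int64(153), np.int64(92), np.int64(43))]
165 [(np.int64(193), np.int64(140), np.int64(66)), (np.int64(192), np.int64(139), np.int64(65)), (np.int64(192), np.int64(139), np.int64(66)), (np.int64(170), np.int64(122), np.int64(60)), (np.int64(126), np.int64(92), np.int64(58)), (np.int64(106), np.int64(82), np.int64(63)), (np.int64(111), np.int64(87), np.int64(69)), (np
[... 1356 characters left out ...]
t64(313.07337180008216), np.float64(172.57795902508514))
110 (np.float64(325.20089130049575), np.float64(164.7037806027554)) (np.float64(336.50232545972597), np.float64(163.62317728790086)) (np.float64(313.7987127179992), np.float64(165.79401674439993))
130 (np.float64(326.09255701420517), np.float64(157.75693319014897)) (np.float64(337.5384485669422), np.float64(156.69322846895778)) (np.float64(314.5432809671881), np.float64(158.83024577580028))
(331.4, 200.2) [672.79455876 166.55211436  44.        ]
(247.8, 173.6) [431.2973837  124.80125851  44.        ]
(342.4, 184.4) [658.180031   247.02585067  44.        ]
[622.03191329 171.65750097  81.        ] [623.05145671 204.66585749 150.30093647]
```

View pics/e1.png

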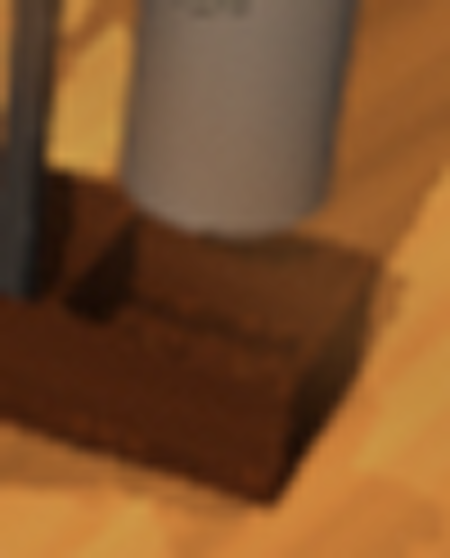

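The crop shows the tumbler's bottom at (325,181) above the pocket; the carrier's right rim corner is at (342,184). The two views disagree by only a few mm, so I'll nudge about 1.5 mm and lower slowly while watching the force.

Request:
play_rows(
  rows=[
    {"dp": [-0.02, 0.035, 0.2], "turn": [0, 0, 0], "fingers": 1},
    {"dp": [0, 0, 0.25], "turn": [0, 0, 0], "fingers": 1},
    {"dp": [0, 0, 0.25], "turn": [0, 0, 0], "fingers": 1},
    {"dp": [0, 0, 0.15], "turn": [0, 0, 0], "fingers": 1},
    {"dp": [0, 0, 0.1], "turn": [0, 0, 0], "fingers": 1},
  ],
)

```text
clock: 6.88
eef_pos: [621.5, 205.7, 108.4]
tcp_rot: [-3.141, -0.002, -2.954]
contact_force: [0.4, -0.4, -2.4]
opening: 0.695
grasp_force: 45.1
```

Request:
play_rows(
  rows=[
    {"dp": [0, 0, 0.05], "turn": [0, 0, 0], "fingers": 1},
    {"dp": [0, 0, 0.05], "turn": [0, 0, 0], "fingers": 1},
    {"dp": [0, 0, 0.05], "turn": [0, 0, 0], "fingers": 1},
    {"dp": [0, 0, 0], "turn": [0, 0, 0], "fingers": 1},
  ],
)

```text
clock: 7.22
eef_pos: [622.4, 205.9, 104.1]
tcp_rot: [-3.142, -0.0, -2.954]
contact_force: [0.1, -0.9, -1.7]
opening: 0.694
grasp_force: 45.1
```

The bottom is now about 35 mm up, below the 44 mm rim, with no contact force, so it's in the pocket. I'll continue down to the floor (TCP ≈ 77).

Request:
play_rows(
  rows=[
    {"dp": [0, 0, 0.12], "turn": [0, 0, 0], "fingers": 1},
    {"dp": [0, 0, 0.12], "turn": [0, 0, 0], "fingers": 1},
    {"dp": [0, 0, 0.12], "turn": [0, 0, 0], "fingers": 1},
    {"dp": [0, 0, 0.12], "turn": [0, 0, 0], "fingers": 1},
    {"dp": [0, 0, 0.05], "turn": [0, 0, 0], "fingers": 1},
  ],
)

```text
clock: 7.63
eef_pos: [621.9, 205.8, 82.0]
tcp_rot: [-3.141, -0.001, -2.954]
contact_force: [0.3, -0.7, -2.3]
opening: 0.697
grasp_force: 45.1
```

Request:
play_rows(
  rows=[
    {"dp": [0, 0, 0.04], "turn": [0, 0, 0], "fingers": 1},
    {"dp": [0, 0, 0.04], "turn": [0, 0, 0], "fingers": 1},
    {"dp": [0, 0, 0.0], "turn": [0, 0, 0], "fingers": 1},
  ],
)

```text
clock: 7.88
eef_pos: [622.4, 205.9, 79.6]
tcp_rot: [-3.142, -0.0, -2.954]
contact_force: [0.3, -0.1, -2.3]
opening: 0.695
grasp_force: 45.1
```

Request:
play_rows(
  rows=[
    {"dp": [0, 0, 0.03], "turn": [0, 0, 0], "fingers": 1},
    {"dp": [0, 0, 0.03], "turn": [0, 0, 0], "fingers": 1},
    {"dp": [0, 0, 0], "turn": [0, 0, 0], "fingers": 1},
  ],
)

```text
clock: 8.13
eef_pos: [622.4, 206.0, 77.4]
tcp_rot: [-3.142, -0.0, -2.954]
contact_force: [-0.5, -0.6, -3.0]
opening: 0.694
grasp_force: 45.1
```

Request:
play_rows(
  rows=[
    {"dp": [0, 0, 0.02], "turn": [0, 0, 0], "fingers": 1},
    {"dp": [0, 0, 0], "turn": [0, 0, 0], "fingers": 1},
  ],
)

```text
clock: 8.3
eef_pos: [622.7, 206.0, 77.2]
tcp_rot: [3.142, 0.0, -2.954]
contact_force: [-1.3, -1.8, 1.8]
opening: 0.692
grasp_force: 45.4
```

Floor contact is felt, so I let go and rise.

Request:
play_rows(
  rows=[
    {"dp": [0, 0, 0], "turn": [0, 0, 0], "fingers": 0.25},
    {"dp": [0, 0, 0], "turn": [0, 0, 0], "fingers": 0.1},
    {"dp": [0, 0, 0], "turn": [0, 0, 0], "fingers": 0},
    {"dp": [0, 0, 0], "turn": [0, 0, 0], "fingers": 0},
    {"dp": [0, 0, 0], "turn": [0, 0, 0], "fingers": 0},
  ],
)

```text
clock: 8.72
eef_pos: [622.5, 206.0, 76.7]
tcp_rot: [3.142, 0.0, -2.954]
contact_force: [-1.0, 0.2, 0.6]
opening: 0.998
grasp_force: 0.0
```

Request:
play_rows(
  rows=[
    {"dp": [0, 0, -0.3], "turn": [0, 0, 0], "fingers": 0},
    {"dp": [0, 0, -0.9], "turn": [0, 0, 0], "fingers": 0},
    {"dp": [0, 0, -0.9], "turn": [0, 0, 0], "fingers": 0},
    {"dp": [0, 0, -0.9], "turn": [0, 0, 0], "fingers": 0},
    {"dp": [0, 0, -0.9], "turn": [0, 0, 0], "fingers": 0},
  ],
)

```text
clock: 9.13
eef_pos: [622.2, 205.9, 235.3]
tcp_rot: [3.142, 0.0, -2.954]
contact_force: [1.8, 0.1, 0.1]
opening: 1.001
grasp_force: 0.0
```

```bash
python3 - <<'E'
from h import *
a=grab('scene');b=grab('top');s=r.sense();print(s['eef_pos'],s['contact_force'])
f=lambda g,x0,x1,y0,y1:cv2.resize(cv2.cvtColor(g['pixels'],4)[y0:y1,x0:x1],None,fx=4,fy=4,interpolation=2)
cv2.imwrite('pics/f1.png',cv2.hconcat([f(a,240,350,100,230),f(b,130,220,140,270)]))
E
```

```text
[625.8410102  207.10007545 240.82209464] [ 0.38340991  0.09882408 -0.41572475]
```

View pics/f1.png

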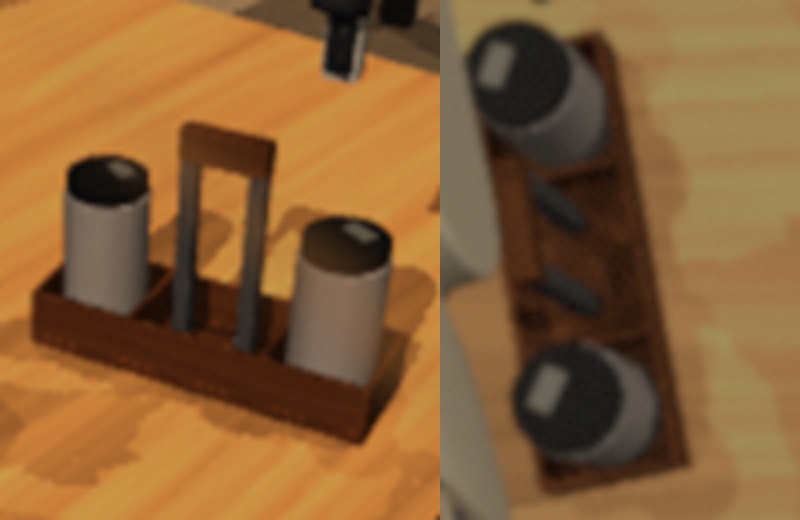

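Both tumblers stand upright in their pockets (lids at scene crop (105,180) and (347,240)). Next I move over the handle at ≈ (538.7,189.5).

Request:
play_rows(
  rows=[
    {"dp": [0.427, 0, 0], "turn": [0, 0, 0], "fingers": 0},
    {"dp": [0.427, 0, 0], "turn": [0, 0, 0], "fingers": 0},
    {"dp": [0.427, 0, 0], "turn": [0, 0, 0], "fingers": 0},
    {"dp": [0.427, 0, 0], "turn": [0, 0, 0], "fingers": 0},
    {"dp": [0.427, -0.012, 0], "turn": [0, 0, 0], "fingers": 0},
  ],
)

```text
clock: 9.65
eef_pos: [537.6, 189.4, 232.8]
tcp_rot: [-3.142, -0.0, -2.954]
contact_force: [0.3, -0.6, 0.4]
opening: 1.001
grasp_force: 0.0
```

Request:
play_rows(
  rows=[
    {"dp": [0, 0, 0], "turn": [0, 0, 0], "fingers": 0},
    {"dp": [0, 0, 0], "turn": [0, 0, 0], "fingers": 0},
    {"dp": [0, 0, 0], "turn": [0, 0, 0], "fingers": 0},
  ],
)

```text
clock: 9.9
eef_pos: [539.4, 189.8, 233.1]
tcp_rot: [3.141, 0.001, -2.954]
contact_force: [0.4, 0.2, 0.1]
opening: 0.994
grasp_force: 0.0
```

```bash
python3 - <<'E'
from h import *
a=grab('scene');s=r.sense();print(s['eef_pos'])
cv2.imwrite('pics/g1.png',cv2.resize(cv2.cvtColor(a['pixels'],4)[90:200,240:350],None,fx=5,fy=5,interpolation=2))
print([proj(a,[538.7+31*i*.983,189.5+31*i*.186,177]) for i in (-1,0,1)],proj(a,[538.7,189.5,235]))
E
```

```text
[539.54685672 189.84959081 232.95708025]
[(np.float64(284.84060937609576), np.float64(130.33178784151906)), (np.float64(295.94781721653317), np.float64(132.93976238132427)), (np.float64(307.3843259507384), np.float64(135.62505683439838))] (np.float64(297.45634280178257), np.float64(110.96630269623515))
```

View pics/g1.png

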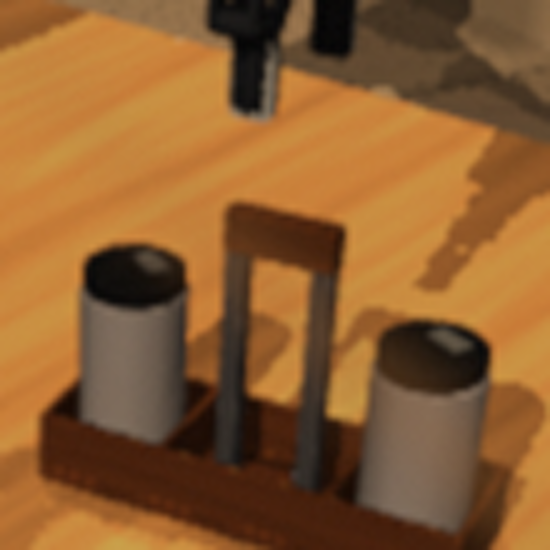

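Request:
play_rows(
  rows=[
    {"dp": [0, 0, 0.6], "turn": [0, 0, 0], "fingers": 0},
    {"dp": [0, 0, 0.6], "turn": [0, 0, 0], "fingers": 0},
    {"dp": [0, 0, 0.5], "turn": [0, 0, 0], "fingers": 0},
    {"dp": [0, 0, 0.3], "turn": [0, 0, 0], "fingers": 0},
    {"dp": [0, 0, 0.18], "turn": [0, 0, 0], "fingers": 0},
  ],
)

```text
clock: 10.37
eef_pos: [538.5, 189.5, 143.7]
tcp_rot: [-3.141, -0.002, -2.955]
contact_force: [-0.4, -0.8, 0.1]
opening: 1.001
grasp_force: 0.0
```

Request:
play_rows(
  rows=[
    {"dp": [0, 0, 0], "turn": [0, 0, 0], "fingers": 0.3},
    {"dp": [0, 0, 0], "turn": [0, 0, 0], "fingers": 0.5},
    {"dp": [0, 0, 0], "turn": [0, 0, 0], "fingers": 0.6},
    {"dp": [0, 0, 0], "turn": [0, 0, 0], "fingers": 0.65},
    {"dp": [0, 0, 0], "turn": [0, 0, 0], "fingers": 0.7},
  ],
  force=30,
)

```text
clock: 10.78
eef_pos: [539.2, 189.8, 146.5]
tcp_rot: [3.141, 0.002, -2.954]
contact_force: [-0.4, -0.0, -0.2]
opening: 0.308
grasp_force: 0.0
```

Request:
play_rows(
  rows=[
    {"dp": [0, 0, 0], "turn": [0, 0, 0], "fingers": 0.75},
    {"dp": [0, 0, 0], "turn": [0, 0, 0], "fingers": 0.78},
    {"dp": [0, 0, 0], "turn": [0, 0, 0], "fingers": 0.81},
    {"dp": [0, 0, 0], "turn": [0, 0, 0], "fingers": 0.84},
    {"dp": [0, 0, 0], "turn": [0, 0, 0], "fingers": 0.87},
  ],
)

```text
clock: 11.2
eef_pos: [538.7, 190.2, 145.9]
tcp_rot: [3.141, 0.001, -2.954]
contact_force: [-1.4, 2.3, 4.2]
opening: 0.154
grasp_force: 29.6
```

Request:
play_rows(
  rows=[
    {"dp": [0, 0, 0], "turn": [0, 0, 0], "fingers": 1},
    {"dp": [0, 0, 0], "turn": [0, 0, 0], "fingers": 1},
    {"dp": [0, 0, 0], "turn": [0, 0, 0], "fingers": 1},
  ],
  force=100,
)

```text
clock: 11.45
eef_pos: [538.8, 190.3, 146.0]
tcp_rot: [3.141, 0.001, -2.954]
contact_force: [-2.4, 4.4, 6.2]
opening: 0.146
grasp_force: 98.0
```

Handle gripped. Now a gentle 15 cm lift.

Request:
play_rows(
  rows=[
    {"dp": [0, 0, -0.05], "turn": [0, 0, 0], "fingers": 1},
    {"dp": [0, 0, -0.1], "turn": [0, 0, 0], "fingers": 1},
    {"dp": [0, 0, -0.15], "turn": [0, 0, 0], "fingers": 1},
    {"dp": [0, 0, -0.2], "turn": [0, 0, 0], "fingers": 1},
    {"dp": [0, 0, -0.25], "turn": [0, 0, 0], "fingers": 1},
  ],
)

```text
clock: 11.87
eef_pos: [538.1, 189.2, 175.5]
tcp_rot: [-3.141, -0.002, -2.955]
contact_force: [0.5, 0.7, -7.9]
opening: 0.147
grasp_force: 97.4
```

Request:
play_rows(
  rows=[
    {"dp": [0, 0, -0.3], "turn": [0, 0, 0], "fingers": 1},
    {"dp": [0, 0, -0.3], "turn": [0, 0, 0], "fingers": 1},
    {"dp": [0, 0, -0.3], "turn": [0, 0, 0], "fingers": 1},
    {"dp": [0, 0, -0.3], "turn": [0, 0, 0], "fingers": 1},
    {"dp": [0, 0, -0.3], "turn": [0, 0, 0], "fingers": 1},
  ],
)

```text
clock: 12.28
eef_pos: [538.7, 189.6, 237.1]
tcp_rot: [3.141, 0.001, -2.955]
contact_force: [-0.5, 1.4, -7.6]
opening: 0.145
grasp_force: 97.5
```

Request:
play_rows(
  rows=[
    {"dp": [0, 0, -0.3], "turn": [0, 0, 0], "fingers": 1},
    {"dp": [0, 0, -0.3], "turn": [0, 0, 0], "fingers": 1},
    {"dp": [0, 0, -0.3], "turn": [0, 0, 0], "fingers": 1},
    {"dp": [0, 0, -0.25], "turn": [0, 0, 0], "fingers": 1},
    {"dp": [0, 0, -0.2], "turn": [0, 0, 0], "fingers": 1},
  ],
)

```text
clock: 12.7
eef_pos: [538.8, 189.7, 290.9]
tcp_rot: [3.141, 0.001, -2.954]
contact_force: [0.7, 0.6, -8.2]
opening: 0.143
grasp_force: 97.5
```

Request:
play_rows(
  rows=[
    {"dp": [0, 0, -0.15], "turn": [0, 0, 0], "fingers": 1},
    {"dp": [0, 0, -0.05], "turn": [0, 0, 0], "fingers": 1},
    {"dp": [0, 0, 0], "turn": [0, 0, 0], "fingers": 1},
    {"dp": [0, 0, 0], "turn": [0, 0, 0], "fingers": 1},
    {"dp": [0, 0, 0], "turn": [0, 0, 0], "fingers": 1},
  ],
)

```text
clock: 13.12
eef_pos: [538.2, 189.5, 296.7]
tcp_rot: [-3.141, -0.001, -2.954]
contact_force: [-0.4, -0.1, -8.6]
opening: 0.151
grasp_force: 97.4
```

Request:
play_rows(
  rows=[
    {"dp": [0, 0, 0], "turn": [0, 0, 0], "fingers": 1},
    {"dp": [0, 0, 0], "turn": [0, 0, 0], "fingers": 1},
    {"dp": [0, 0, 0], "turn": [0, 0, 0], "fingers": 1},
    {"dp": [0, 0, 0], "turn": [0, 0, 0], "fingers": 1},
    {"dp": [0, 0, 0], "turn": [0, 0, 0], "fingers": 1},
  ],
)

```text
clock: 13.53
eef_pos: [538.6, 189.6, 297.4]
tcp_rot: [-3.142, -0.0, -2.954]
contact_force: [0.5, 0.3, -8.6]
opening: 0.147
grasp_force: 97.5
```

```bash
python3 - <<'E'
from h import *
a=grab('scene');s=r.sense();print(s['eef_pos'],s['contact_force'],s['wrist_torque'],s['grasp_force'])
cv2.imwrite('pics/i1.png',cv2.resize(cv2.cvtColor(a['pixels'],4)[60:200,230:360],None,fx=4,fy=4,interpolation=2))
E
```

```text
[538.61646875 189.61310905 297.41906155] [-0.21412121 -0.94400491 -8.98794401] [0.00245029 0.03126638 0.0478165 ] 97.46970891952515
```

View pics/i1.png

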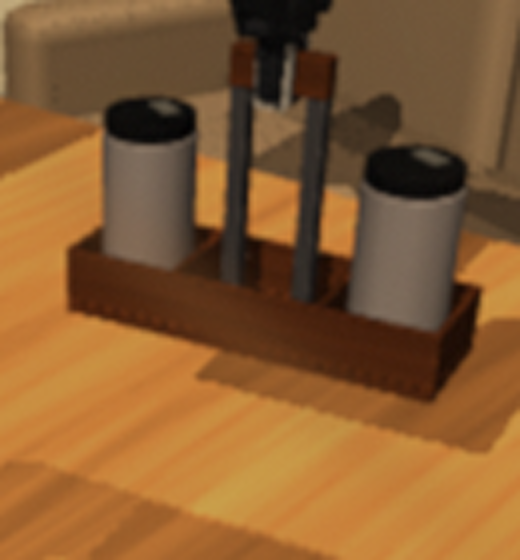

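The carrier hangs level and still about 151 mm up, with both tumblers upright in their pockets, so I'm handing it in.

```bash
python3 -c "
from rig import r
print(r.sign_off())"
```

```text
the job is handed in; nothing more can be done
None
```

The loose tumbler was lowered into the empty pocket and released. The carrier is now held by its handle about 15 cm up, looking level and still with both tumblers upright; the job is handed in, but no verdict came back.

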